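Put the battery pack away in its carry case and snap the lid shut

TASK

Put the tool battery away: lift it out of the charging dock by its narrow ends, stand it upright on clear table, let go, and take it again across its broad faces, the only way it can be lowered into the fitted foam pocket of the open carry case. Set it gently on the pocket's floor, then swing the lid over and press its front edge down until the catch snaps and the lid is fully shut, without ever knocking the lid or bearing down hard on it. Do not tip the battery over, and leave the other things on the table where they are.

Things in the scene. Friction and masses are not known exactly. Their poses are not given: they have to be found in the camera images.
- pack_mid (a point): Battery pack: an upright black block with two grey bands and two metal strips on top, 62 (its x, so its narrow ends face +-x) x 42 (its y, so its broad faces face +-y) x 84 mm high (z up), 0.3 to 0.6 kg. This point is its centre, 42 mm above its underside. It is the same either way round. It begins standing in the dock.
- dock: Charging dock, fixed: pale grey base plate 110 (x) x 84 (y) x 12 mm high, two upright cheeks (64 mm long in x, 12 mm thick, 82 mm high above the table), 50 mm apart, beside the pack's broad faces; the +-x ends are open. The pack stands on the plate's middle, 12 mm above the table, its x along the dock's x. Origin: centre of the underside on the table, z up.
- case: Carry case, fixed: a grey box 150 (x) x 200 (y) x 104 mm high, walls 5 mm, filled with grey foam whose top is 98 mm above the table. The lid is hinged along its +x rim; the catch is in the middle of its -x front. A pocket torch is sunk in the foam on its +y side and stays there. Origin: centre of the underside on the table, z up.
- pocket (a point): Centre of the floor of the foam pocket, 8 mm above the table, 22 mm to -x and 30 mm to -y of the case's origin; axes as the case's. Pocket 70 (x) x 50 (y) x 90 mm deep; in the middle of its +-y sides finger notches 46 mm wide (x), 32 mm deep, down to the floor: 114 mm across in y. No finger room at the +-x ends. The pack's x goes along its x, 4 mm free all round, top 6 mm below the foam's.
- lid_hinge (a point): Middle of the lid's hinge axis, on the case's +x top rim, 104 mm above the table; the axis lies along the case's y. Axes as the case's.
- lid_front (a point): Point on the lid: middle of its front (free) edge on its outer face, 150 mm from the hinge. In the lid's own axes x points from front edge to hinge and z out of the outer face. Shut, this point is 116 mm above the table. A black tongue 44 mm wide extends 17 mm beyond this edge and turns down 25 mm below the lid's underside towards the catch.
- lid (a joint): Lid angle, rad: 0 shut flat on the rim, about 1.57 upright, at most 1.8. Lid 150 x 200 x 12 mm, 0.3 kg. Its stiff hinge keeps it where it is left and moves at 1 to 4 N at the front edge. From about 0.10 rad down the spring catch resists, with a peak of 13 to 16 N at the front edge at about 0.08 rad; from about 0.04 rad it helps, draws the lid down to the rim and holds it there.
- spray: Bystander: spray can, radius 30, height 170 mm, standing. Origin at its underside.
- tape: Bystander: roll of tape lying flat, radius 48, height 45 mm. Origin at its underside.
- mug: Bystander: white mug, radius 40, height 92 mm. Origin at its underside.
- jar: Bystander: jar, radius 36, height 100 mm. Origin at its underside.
Things that resemble listed ones, but are neither listed nor needed, are in the scene too. What is shaped like the dock but blue or purple is not meant.

How it is judged (in metres and radians):
On the way, in this order (a step that is already met when the one before it is completed fails the run):
1. the pack stands upright on the table, let go, clear of the dock and the case (height (world z) of pack_mid below 0.046 m and angle between pack_mid's own z axis and vertical below 0.1 rad and contact force between the fingers and pack below 0.2 N and linear speed of pack below 0.03 m/s and horizontal distance between pack_mid and dock above 0.07 m), for 0.2 s.
2. the pack stands on the floor of the case's pocket, let go (x of pack_mid in the frame of pocket between -0.008 and 0.008 m and y of pack_mid in the frame of pocket between -0.008 and 0.008 m and z of pack_mid in the frame of pocket between 0.038 and 0.046 m and angle between pack_mid's own z axis and vertical below 0.105 rad and angle between the x axis of pack_mid and the x axis of pocket, either way round below 0.157 rad and contact force between the fingers and pack below 0.2 N), for 0.2 s.
At the end, for the whole second after the job is handed in: The pack stands upright (within 6 degrees) on the pocket's floor, within 8 mm of its centre in x and y and 4 mm in height, its x along the pocket's x within 9 degrees, and the lid is shut and held by the catch (joint below 0.03 rad), all at rest (x of pack_mid in the frame of pocket between -0.008 and 0.008 m and y of pack_mid in the frame of pocket between -0.008 and 0.008 m and z of pack_mid in the frame of pocket between 0.038 and 0.046 m and angle between pack_mid's own z axis and vertical below 0.105 rad and angle between the x axis of pack_mid and the x axis of pocket, either way round below 0.157 rad and value of joint lid below 0.03 rad and linear speed of pack below 0.03 m/s); the robot touches nothing.
It fails at once if the pack is dropped into the pocket (faster than 0.5 m/s there) (horizontal distance between pack_mid and pocket below 0.03 m and height (world z) of pack_mid below 0.12 m and linear speed of pack above 0.5 m/s).
It fails at once if the pack is tipped over (angle between pack_mid's own z axis and vertical above 0.7 rad).
It fails at once if the lid is knocked or pressed with more than 50 N (contact force between any of the fingers, the arm and lid above 50 N).
It fails at once if a bystander is moved by more than 40 mm (distance of any of spray, tape, mug, jar from where it was at the start of the episode above 0.04 m).
It also fails if it takes over 72 s, if anything falls off the work surface, if the arm or the gripper's body presses on something with over 40 N, if the wrist force passes 120 N, or if a joint passes its speed limit or range.

ROBOT

A 6-joint arm with a two-finger parallel gripper is mounted at the origin on the work surface. World frame = base frame: x ahead of the robot, y to its left, z up, the work surface at z = 0. Lengths are in mm, angles in rad, forces in N, time in s.
With the tool pointing down it reaches from about 350 to 775 mm from the base axis. Payload 7.3 kg.
Tool frame: the origin (TCP) lies at the very end of the fingers, on their centre line; the grasp point (between the pads) lies bot.grip_point_offset behind it (bot.grip_point_offset is the distance from the TCP to the grasp point, in mm); z points along the fingers, y is the line along which they close (so a half turn about z gives the same grasp; the last joint's range is limited). The gripper opens to 92 mm and grips with 3 to 60 N. Pads are 19 mm wide; open, the fingers measure 130 mm over their backs; the gripper's body (75 mm by 190 mm) begins 47 mm behind the grasp point.
Start: joints at [-1.374, 0.342, 1.524, -0, 1.275, -0.146], TCP at [176.489, -494.466, 226.741] pointing down, gripper open.
Joint ranges: [-2.53, 2.53], [-0.77, 2.02], [0.04, 2.7], [-1, 4.14], [0.28, 2.66], [-3.11, 3.11]. Speed limits (rad/s): [2.57, 2.57, 3.14, 3.14, 3.14, 3.14].

INTERFACE

Orientations are given as [roll, pitch, yaw] about the fixed x, y, z axes, in that order (R = Rz(yaw) Ry(pitch) Rx(roll)).
In Python, from plant import bot gives the robot as it stands. The module is installed in compiled form; this text tells all that it offers.
- The arm moves only by the tool carry_out, never from a script. Its argument "plan" is a list of rows, each an object of numbers: "tx", "ty", "tz": the shift along the world's x, y, z in mm; "rx", "ry", "rz": the turn, a rotation vector about the world's x, y, z in rad. A call has 1 to 12 rows; each row shifts and turns the commanded pose from where the row before left it; what a row does not reach is not made up. A row lasts 1/10 s, in which the tool goes at most 50 mm and 8.59 degrees, less where a joint would pass 70% of its speed; a pose out of reach is approached as far as the arm can. A call with a gripper value outside its range is refused whole. "gripper" is the closure, from 0 (fully open) to 1 (shut), set as the call begins (left out, the last holds). The fingers move at their own pace and stop on an object; the grip force is fixed at half the most. Time passes only in rows, so rows that do not move let the fingers close. It gives the time, the measured TCP pose, the force, the opening and the grip force at its end, in the units of the state.
- bot.get_obs(): the state, without advancing time (a new reading comes with each control period).
- bot.capture(name): name is "scene" or "top"; returns the picture (420x560x3 uint8, red, green, blue); there is no depth.
- bot.camera_model(name): a dict with "camera_matrix" (3x3 intrinsics, pixels), "R" (3x3) and "t" (3): a world point X has camera coordinates R X + t. Camera axes: x right, y down, z forward; pixel columns grow to the right and rows downward; lengths in mm; the calibration is good to about 2 mm. A picture is of the moment at which its call begins. camera_model takes no time and is no camera call.
- bot.close_job(): hands the job in; it is judged then, once.
The state is a dict: "time": time; "joint_positions": joint angles; "dq": joint speeds; "tau": joint torques, N m; "tool_pos": TCP position; "tcp_rot": TCP orientation; "contact_force": force on the tool from outside, world axes, zero at the start; "moment": the same for the moment, N m; "grip_width": finger opening in mm; "finger_force": force on a finger pad.
Only numpy, scipy, OpenCV 4.12 (cv2) and the standard library are available. Lean on these libraries where they do the work, as an engineer would, in place of code of your own. Each camera call takes 0.05 s, during which the arm holds its last target. There are 200 camera calls.

## Working session

There is one attempt and no reset: what is moved stays moved. The work goes in short steps, Python scripts to look and compute and a tool call to move; the robot and the scene stay as the last step left them, time stands still between calls to the robot, and variables do not carry over. Pictures are saved under pics/ and viewed, at most 10 in all, crops included, and the job is handed in when it is done.

Besides the shell and the picture viewer there is one more tool, called after "Call:" in YAML: its name, and indented under it one key for each argument. carry_out: Moves the arm, as the interface text tells. Its arguments: {"type":"object","properties":{"plan":{"type":"array"},"gripper":{"type":"number"}},"required":["plan"]}

```bash
mkdir -p pics; python3 - <<'E'
from plant import bot
import cv2
for n in("scene","top"):
    cv2.imwrite(f"pics/{n}0.png",bot.capture(n)[:,:,::-1])
    m=bot.camera_model(n); print(n,m["camera_matrix"],m["R"],m["t"])
o=bot.get_obs(); print(o, bot.grip_point_offset)
E
```

```text
scene [[402.02740457   0.         279.6163232 ]
 [  0.         402.02740457 207.91152525]
 [  0.           0.           1.        ]] [[-0.74174477  0.67052699  0.01443074]
 [ 0.39928733  0.45877968 -0.79378261]
 [-0.5388732  -0.58302209 -0.60803037]] [ 370.60903594 -113.52915243 1395.47586857]
top [[506.51443562   0.         285.14620327]
 [  0.         506.51443562 206.22959736]
 [  0.           0.           1.        ]] [[-1.64787261e-02 -9.99863173e-01 -1.44439622e-03]
 [-9.96619042e-01  1.65415190e-02 -8.04789595e-02]
 [ 8.04918403e-02  1.13322044e-04 -9.96755261e-01]] [  20.57834644  508.35334682 1685.97571179]
{'time': 0.1, 'joint_positions': array([-1.37400830e+00,  3.42634584e-01,  1.52490928e+00,  2.22456177e-06,
        1.27534755e+00, -1.45984010e-01]), 'dq': array([ 0.0014883 , -0.00126429, -0.00250952, -0.00125547, -0.00223709,
        0.00147153]), 'tau': array([ 2.13184561e-03, -4.32004058e+01, -2.44694942e+01,  7.19566480e-02,
        5.26614266e-02, -6.42756709e-05]), 'tool_pos': array([ 176.41414588, -494.11023616,  226.12828435]), 'tcp_rot': array([-3.14030801e+00, -1.91030521e-04,  3.42771264e-01]), 'contact_force': array([-0.37901688, -0.07151427,  0.66770923]), 'moment': array([-0.00818246,  0.00523347, -0.05458131]), 'finger_force': 0.0, 'grip_width': 92.11604787351199} 18.8
```

View pics/scene0.png

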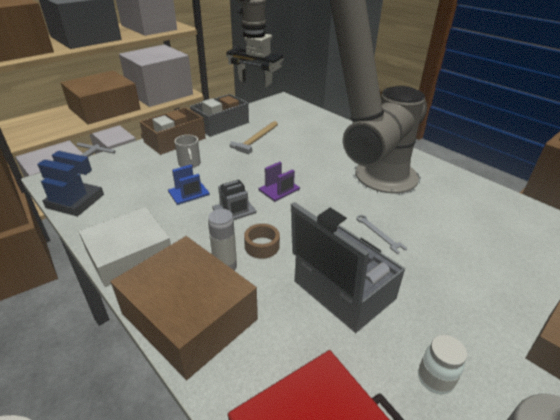

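View pics/top0.png

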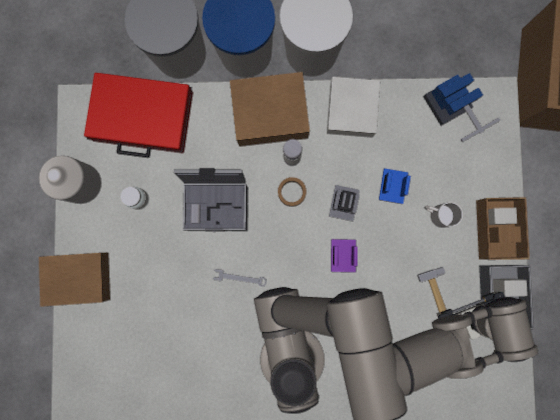

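The dock candidates in the top view are grey (345,203), blue (395,186), purple (344,255) and dark blue (455,95). Only the grey one at (345,203), seen at (234,198) in scene, fits the pale grey dock holding a black pack. The case is at (215,207) with its lid upright. I'll confirm this in one enlarged crop.

```bash
python3 - <<'E'
import cv2,numpy as np
t=cv2.imread("pics/top0.png");s=cv2.imread("pics/scene0.png")
f=lambda im,x,y,w,h:cv2.resize(im[y:y+h,x:x+w],(400,300),interpolation=cv2.INTER_CUBIC)
a=np.vstack([np.hstack([f(t,317,180,56,42),f(s,200,165,80,60)]),np.hstack([f(t,165,162,100,75),f(s,280,200,132,99)])])
a=cv2.convertScaleAbs(a,alpha=1.6)
cv2.imwrite("pics/crop1.png",a)
E
```

```text
(no output)
```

View pics/crop1.png

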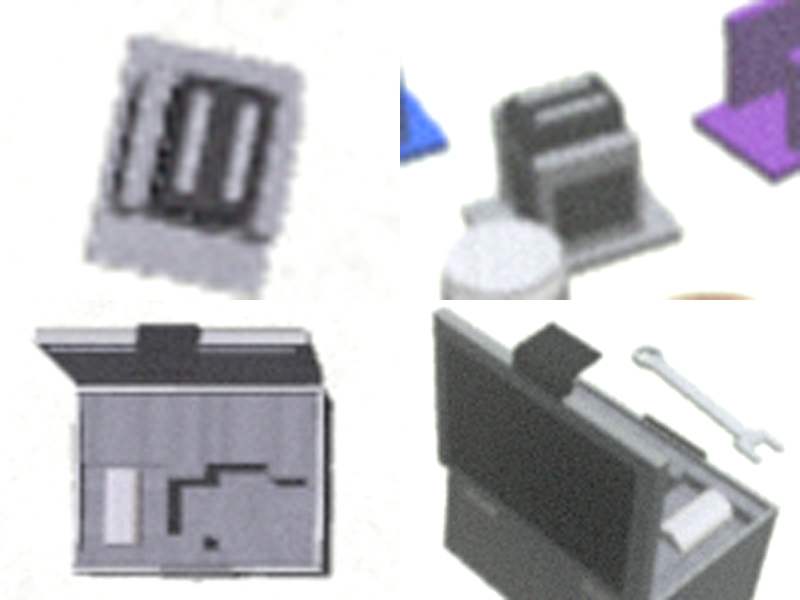

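Confirmed: the grey dock holds the black pack with two strips. The case has its pocket and notches to the right of the torch, and the lid is upright at the image top (+x). Next I'll measure the edges with sub-pixel accuracy.

```bash
cat > h.py <<'E'
import numpy as np,cv2
from plant import bot
def ray(n,px,z):
    m=bot.camera_model(n);R=m["R"];c=-R.T@m["t"]
    d=R.T@np.linalg.inv(m["camera_matrix"])@np.array([px[0],px[1],1.])
    return c+d*(z-c[2])/d[2]
def gray(n,k=4):
    return np.mean([bot.capture(n).astype(float) for _ in range(k)],0).mean(2)
E
python3 - <<'E'
from h import *
g=gray("top"); np.save("g0.npy",g)
np.set_printoptions(linewidth=250)
print("row profiles, cols 178..252")
for r in(195,205,215,225): print(r,g[r,180:190].astype(int),g[r,240:252].astype(int))
for c in(190,205,225,240): print(c,g[180:192,c].astype(int),g[225:240,c].astype(int))
# strips
p=g[185:218,330:362]; m=(p>0)
print(p[4:32,2:26].astype(int))
E
```

```text
row profiles, cols 178..252
195 [159 160 147 129 115  69  96  94  93  95] [ 95  95  94  93 117 124  36  70 128 164 163 160]
205 [166 165 157 143 125  55  88  98 100  98] [ 93  92  95  98 120 119  37  69 126 163 160 161]
215 [162 162 156 140 120  58  86  96  95  96] [ 98  97  94 106 130 123  37  68 125 158 161 162]
225 [160 160 156 134  98  89  94  93  92  96] [ 96  94  96 110 122  87  38  85 141 159 160 162]
190 [ 47  48  48  94 137  80  97  97  96  96  95  96] [ 98  97  92 100 127  78 140 162 164 163 160 161 160 161 162]
205 [ 40  45  47  94 136  74  98  99  99  99 100  99] [ 98  97  95  87  93  77 123 164 166 166 166 162 163 165 165]
225 [ 45  46  46  86 123  75 100 100  99 100  97  98] [ 98  99  94  97 120  62 122 163 160 159 160 164 166 164 165]
240 [ 45  46  46  84 119  72  96  95  95  96  94  95] [ 96  95  90 100 128  63 123 163 162 162 166 166 164 162 163]
[[163 149 123 121 110 106 103 100 111 106 103 100 102 109 113 111 111 110 110 114 110 112 115 119]
 [166 144 103 109  97  87 108 113 113  92  80  63  76  85  98  99 102 105 107 111 114 113 111 109]
 [162 147 109  98  75  88 
[... 1848 characters left out ...]
0 111]
 [107  94  85  98 104  81  64  62  49  48  50  59  27  34  34  37  36  35  39  46  74 105 110 114]
 [112 113 113 114 112 105 106 107  86  78  67  61  49  47  51  46  44  42  49  59  84 113 109 110]
 [114 113 113 114 114 112 112 111 111 112 113 109  92  80  69  68  73  82  76  64  69  94 104 112]
 [114 113 114 114 113 112 110 108 110 113 114 115 112 109 108 110 110  99  86  69  64  66  83 127]
 [111 110 112 111 112 110 111 110 111 113 114 115 113 110 110 110 110 111 108  99  97 100 123 142]
 [113 111 109 109 110 111 111 111 113 114 112 112 110 110 110 109 107 108 110 110 112 114 139 162]
 [113 107 109 109 112 111 110 109 108 111 112 111 109 109 110 109 109 109 110 111 111 113 133 162]]
```

```bash
python3 - <<'E'
from h import *
r=lambda p,z:ray("top",p,z).round(1)
print("pack",r((347.1,200.3),96), "plate corners")
f=lambda x,y:((x+.5)/7.14-.5+317,(y+.5)/7.14-.5+180)
P=np.array([r(f(*c),12) for c in((130,38),(303,70),(265,290),(85,258))]);print(P,P.mean(0))
g=np.load("g0.npy");p=g[185:218,330:362]
m=((p>80)).astype(np.uint8)
for name,j0,i0 in(("s1",12.7,5),("s2",19.4,6)):
    pts=[]
    for i in range(i0,i0+11):
        c=j0-0.21*(i-i0); js=np.arange(int(round(c))-2,int(round(c))+3); w=np.clip(p[i+4,js+2]-50,0,None)
        pts.append(r((332+(w*js).sum()/w.sum(),189+i),96))
    pts=np.array(pts);k=np.polyfit(pts[:,0],pts[:,1],1);print(name,k,pts.mean(0))
print("case L/R",r((182.7,206.4),104),r((245.6,206.4),104),"hinge/front",r((214.2,183.7),104),r((214.2,229),104),"centre",r((214.2,206.4),104))
print("rimR 195,225",r((245.7,195),104),r((245.2,225),104))
for n,px in(("spray",(292,146)),("tape",(292,192)),):print(n,r(px,20))
E
```

```text
pack [ 518.4 -187.7   96. ] plate corners
[[ 579.2 -157.6   12. ]
 [ 562.5 -239.4   12. ]
 [ 458.2 -218.5   12. ]
 [ 474.8 -133.7   12. ]] [ 518.675 -187.3     12.   ]
s1 [ -0.23336311 -54.86776674] [ 522.77272727 -176.86363636   96.        ]
s2 [ -0.23247936 -77.90305915] [ 519.17272727 -198.6          96.        ]
case L/R [506.8 340.4 104. ] [503.4 138.9 104. ] hinge/front [578.3 239.1 104. ] [432.7 239.8 104. ] centre [505.1 239.5 104. ]
rimR 195,225 [540.1 138.2 104. ] [443.9 140.7 104. ]
spray [713.9 -14.5  20. ]
tape [556.5 -11.8  20. ]
```

Call:
carry_out:
  plan:
    - {"tx":28.5,"ty":25.5,"rz":0.083}
    - {"tx":28.5,"ty":25.5,"rz":0.083}
    - {"tx":28.5,"ty":25.5,"rz":0.083}
    - {"tx":28.5,"ty":25.5,"rz":0.083}
    - {"tx":28.5,"ty":25.5,"rz":0.083}
    - {"tx":28.5,"ty":25.5,"rz":0.083}
    - {"tx":28.5,"ty":25.5,"rz":0.083}
    - {"tx":28.5,"ty":25.5,"rz":0.083}
    - {"tx":28.5,"ty":25.5,"rz":0.083}
    - {"tx":28.5,"ty":25.5,"rz":0.083}
    - {"tx":28.5,"ty":25.5,"rz":0.083}
    - {"tx":28.5,"ty":26,"rz":0.086}
  gripper: 0

```text
invalid input at $.plan[0]: expected keys tx, ty, tz, rx, ry, rz
```

Call:
carry_out:
  plan:
    - {"tz":-20}
    - {"tz":-20}
    - {}

```text
invalid input at $.plan[0]: expected keys tx, ty, tz, rx, ry, rz
```

Call:
carry_out:
  plan:
    - {"tx":28.5,"ty":25.5,"tz":0,"rx":0,"ry":0,"rz":0.083}
    - {"tx":28.5,"ty":25.5,"tz":0,"rx":0,"ry":0,"rz":0.083}
    - {"tx":28.5,"ty":25.5,"tz":0,"rx":0,"ry":0,"rz":0.083}
    - {"tx":28.5,"ty":25.5,"tz":0,"rx":0,"ry":0,"rz":0.083}
    - {"tx":28.5,"ty":25.5,"tz":0,"rx":0,"ry":0,"rz":0.083}
    - {"tx":28.5,"ty":25.5,"tz":0,"rx":0,"ry":0,"rz":0.083}
    - {"tx":28.5,"ty":25.5,"tz":0,"rx":0,"ry":0,"rz":0.083}
    - {"tx":28.5,"ty":25.5,"tz":0,"rx":0,"ry":0,"rz":0.083}
    - {"tx":28.5,"ty":25.5,"tz":0,"rx":0,"ry":0,"rz":0.083}
    - {"tx":28.5,"ty":25.5,"tz":0,"rx":0,"ry":0,"rz":0.083}
    - {"tx":28.5,"ty":25.5,"tz":0,"rx":0,"ry":0,"rz":0.083}
    - {"tx":28.5,"ty":26,"tz":0,"rx":0,"ry":0,"rz":0.086}
  gripper: 0

```text
time: 1.5
tool_pos: [519.5, -186.7, 226.7]
tcp_rot: [3.141, 0.0, 1.345]
contact_force: [1.2, -0.3, -1.3]
grip_width: 92.1
finger_force: 0.0
```

Call:
carry_out:
  plan:
    - {"tx":0,"ty":0,"tz":-20,"rx":0,"ry":0,"rz":0}
    - {"tx":0,"ty":0,"tz":-20,"rx":0,"ry":0,"rz":0}
    - {"tx":0,"ty":0,"tz":-20,"rx":0,"ry":0,"rz":0}
    - {"tx":0,"ty":0,"tz":0,"rx":0,"ry":0,"rz":0}
    - {"tx":0,"ty":0,"tz":0,"rx":0,"ry":0,"rz":0}

```text
time: 2.0
tool_pos: [518.6, -188.0, 167.0]
tcp_rot: [-3.141, -0.0, 1.342]
contact_force: [-0.2, -0.5, -0.0]
grip_width: 92.0
finger_force: 0.0
```

Call:
carry_out:
  plan:
    - {"tx":0,"ty":0,"tz":-20,"rx":0,"ry":0,"rz":0}
    - {"tx":0,"ty":0,"tz":-20,"rx":0,"ry":0,"rz":0}
    - {"tx":0,"ty":0,"tz":-20,"rx":0,"ry":0,"rz":0}
    - {"tx":0,"ty":0,"tz":-20,"rx":0,"ry":0,"rz":0}
    - {"tx":0,"ty":0,"tz":-20,"rx":0,"ry":0,"rz":0}
    - {"tx":0,"ty":0,"tz":-17,"rx":0,"ry":0,"rz":0}
    - {"tx":0,"ty":0,"tz":0,"rx":0,"ry":0,"rz":0}

```text
time: 2.7
tool_pos: [518.0, -187.9, 49.0]
tcp_rot: [-3.14, -0.0, 1.341]
contact_force: [-0.1, 0.1, 0.2]
grip_width: 91.4
finger_force: 0.0
```

Call:
carry_out:
  plan:
    - {"tx":0,"ty":0,"tz":0,"rx":0,"ry":0,"rz":0}
    - {"tx":0,"ty":0,"tz":0,"rx":0,"ry":0,"rz":0}
    - {"tx":0,"ty":0,"tz":0,"rx":0,"ry":0,"rz":0}
    - {"tx":0,"ty":0,"tz":0,"rx":0,"ry":0,"rz":0}
    - {"tx":0,"ty":0,"tz":0,"rx":0,"ry":0,"rz":0}
    - {"tx":0,"ty":0,"tz":0,"rx":0,"ry":0,"rz":0}
    - {"tx":0,"ty":0,"tz":0,"rx":0,"ry":0,"rz":0}
    - {"tx":0,"ty":0,"tz":0,"rx":0,"ry":0,"rz":0}
  gripper: 1

```text
time: 3.5
tool_pos: [518.1, -187.9, 50.4]
tcp_rot: [-3.141, 0.0, 1.342]
contact_force: [-3.2, 1.4, 6.9]
grip_width: 61.4
finger_force: 30.0
```

Call:
carry_out:
  plan:
    - {"tx":0,"ty":0,"tz":10,"rx":0,"ry":0,"rz":0}
    - {"tx":0,"ty":0,"tz":20,"rx":0,"ry":0,"rz":0}
    - {"tx":0,"ty":0,"tz":20,"rx":0,"ry":0,"rz":0}
    - {"tx":0,"ty":0,"tz":20,"rx":0,"ry":0,"rz":0}
    - {"tx":0,"ty":0,"tz":20,"rx":0,"ry":0,"rz":0}
    - {"tx":0,"ty":0,"tz":20,"rx":0,"ry":0,"rz":0}

```text
time: 4.1
tool_pos: [518.2, -187.8, 160.6]
tcp_rot: [-3.141, -0.0, 1.342]
contact_force: [-0.3, 0.4, -4.5]
grip_width: 62.4
finger_force: 30.0
```

Call:
carry_out:
  plan:
    - {"tx":-9,"ty":19,"tz":0,"rx":0,"ry":0,"rz":0.02}
    - {"tx":-9,"ty":19,"tz":0,"rx":0,"ry":0,"rz":0.02}
    - {"tx":-9,"ty":19,"tz":0,"rx":0,"ry":0,"rz":0.02}
    - {"tx":-9,"ty":19,"tz":0,"rx":0,"ry":0,"rz":0.02}
    - {"tx":-9,"ty":19,"tz":0,"rx":0,"ry":0,"rz":0.02}
    - {"tx":-9,"ty":19,"tz":0,"rx":0,"ry":0,"rz":0.02}
    - {"tx":-9,"ty":19,"tz":0,"rx":0,"ry":0,"rz":0.02}
    - {"tx":-9,"ty":19,"tz":0,"rx":0,"ry":0,"rz":0.02}
    - {"tx":-9,"ty":18,"tz":0,"rx":0,"ry":0,"rz":0.02}
    - {"tx":-12,"ty":18,"tz":0,"rx":0,"ry":0,"rz":0.029}
    - {"tx":0,"ty":0,"tz":0,"rx":0,"ry":0,"rz":0}
    - {"tx":0,"ty":0,"tz":0,"rx":0,"ry":0,"rz":0}

```text
time: 5.3
tool_pos: [425.6, 0.2, 160.1]
tcp_rot: [3.141, 0.0, 1.551]
contact_force: [0.6, 0.4, -3.5]
grip_width: 62.0
finger_force: 30.0
```

Call:
carry_out:
  plan:
    - {"tx":0,"ty":0,"tz":-20,"rx":0,"ry":0,"rz":0}
    - {"tx":0,"ty":0,"tz":-20,"rx":0,"ry":0,"rz":0}
    - {"tx":0,"ty":0,"tz":-20,"rx":0,"ry":0,"rz":0}
    - {"tx":0,"ty":0,"tz":-20,"rx":0,"ry":0,"rz":0}
    - {"tx":0,"ty":0,"tz":-20,"rx":0,"ry":0,"rz":0}
    - {"tx":0,"ty":0,"tz":-10,"rx":0,"ry":0,"rz":0}
    - {"tx":0,"ty":0,"tz":-6,"rx":0,"ry":0,"rz":0}
    - {"tx":0,"ty":0,"tz":0,"rx":0,"ry":0,"rz":0}
    - {"tx":0,"ty":0,"tz":0,"rx":0,"ry":0,"rz":0}

```text
time: 6.2
tool_pos: [426.1, -0.2, 44.3]
tcp_rot: [3.14, 0.0, 1.551]
contact_force: [-0.1, 0.4, -3.8]
grip_width: 61.9
finger_force: 30.0
```

Call:
carry_out:
  plan:
    - {"tx":0,"ty":0,"tz":-3,"rx":0,"ry":0,"rz":0}
    - {"tx":0,"ty":0,"tz":-2,"rx":0,"ry":0,"rz":0}
    - {"tx":0,"ty":0,"tz":-1,"rx":0,"ry":0,"rz":0}
    - {"tx":0,"ty":0,"tz":0,"rx":0,"ry":0,"rz":0}
    - {"tx":0,"ty":0,"tz":0,"rx":0,"ry":0,"rz":0}

```text
time: 6.7
tool_pos: [425.7, 0.0, 38.4]
tcp_rot: [3.141, 0.0, 1.551]
contact_force: [-2.8, 1.0, 5.7]
grip_width: 61.9
finger_force: 30.0
```

Call:
carry_out:
  plan:
    - {"tx":0,"ty":0,"tz":0,"rx":0,"ry":0,"rz":0}
    - {"tx":0,"ty":0,"tz":0,"rx":0,"ry":0,"rz":0}
    - {"tx":0,"ty":0,"tz":0,"rx":0,"ry":0,"rz":0}
    - {"tx":0,"ty":0,"tz":0,"rx":0,"ry":0,"rz":0}
    - {"tx":0,"ty":0,"tz":0,"rx":0,"ry":0,"rz":0}
    - {"tx":0,"ty":0,"tz":0,"rx":0,"ry":0,"rz":0}
    - {"tx":0,"ty":0,"tz":0,"rx":0,"ry":0,"rz":0}
    - {"tx":0,"ty":0,"tz":0,"rx":0,"ry":0,"rz":0}
  gripper: 0

```text
time: 7.5
tool_pos: [425.5, 0.0, 37.7]
tcp_rot: [3.142, -0.0, 1.551]
contact_force: [0.9, -0.8, 0.1]
grip_width: 91.7
finger_force: 0.0
```

Call:
carry_out:
  plan:
    - {"tx":0,"ty":0,"tz":15,"rx":0,"ry":0,"rz":0}
    - {"tx":0,"ty":0,"tz":20,"rx":0,"ry":0,"rz":0}
    - {"tx":0,"ty":0,"tz":20,"rx":0,"ry":0,"rz":0}
    - {"tx":0,"ty":0,"tz":20,"rx":0,"ry":0,"rz":0}
    - {"tx":0,"ty":0,"tz":20,"rx":0,"ry":0,"rz":0}
    - {"tx":0,"ty":0,"tz":0,"rx":0,"ry":0,"rz":0}

```text
time: 8.1
tool_pos: [427.0, -0.2, 134.8]
tcp_rot: [3.137, 0.001, 1.551]
contact_force: [0.8, -0.2, -1.7]
grip_width: 91.6
finger_force: 0.0
```

Call:
carry_out:
  plan:
    - {"tx":0,"ty":0,"tz":0,"rx":0,"ry":0,"rz":0.14}
    - {"tx":0,"ty":0,"tz":0,"rx":0,"ry":0,"rz":0.14}
    - {"tx":0,"ty":0,"tz":0,"rx":0,"ry":0,"rz":0.14}
    - {"tx":0,"ty":0,"tz":0,"rx":0,"ry":0,"rz":0.14}
    - {"tx":0,"ty":0,"tz":0,"rx":0,"ry":0,"rz":0.14}
    - {"tx":0,"ty":0,"tz":0,"rx":0,"ry":0,"rz":0.14}
    - {"tx":0,"ty":0,"tz":0,"rx":0,"ry":0,"rz":0.14}
    - {"tx":0,"ty":0,"tz":0,"rx":0,"ry":0,"rz":0.14}
    - {"tx":0,"ty":0,"tz":0,"rx":0,"ry":0,"rz":0.14}
    - {"tx":0,"ty":0,"tz":0,"rx":0,"ry":0,"rz":0.14}
    - {"tx":0,"ty":0,"tz":0,"rx":0,"ry":0,"rz":0.14}
    - {"tx":0,"ty":0,"tz":0,"rx":0,"ry":0,"rz":0.031}

```text
time: 9.3
tool_pos: [425.0, 0.1, 131.8]
tcp_rot: [3.141, -0.001, 3.126]
contact_force: [1.0, 0.3, 0.6]
grip_width: 91.9
finger_force: 0.0
```

```bash
python3 - <<'E'
from h import *
a=cv2.convertScaleAbs(np.hstack([cv2.resize(bot.capture("scene")[150:290,200:340,::-1],(400,400),interpolation=2),cv2.resize(bot.capture("top")[160:260,220:320,::-1],(400,400),interpolation=2)]),alpha=1.3)
cv2.imwrite("pics/c2.png",a)
o=bot.get_obs();print(o["tool_pos"],o["tcp_rot"],o["time"])
E
```

```text
[4.25034090e+02 9.08762127e-02 1.31895679e+02] [ 3.14128308e+00 -1.31761648e-03  3.12182182e+00] 9.4
```

View pics/c2.png

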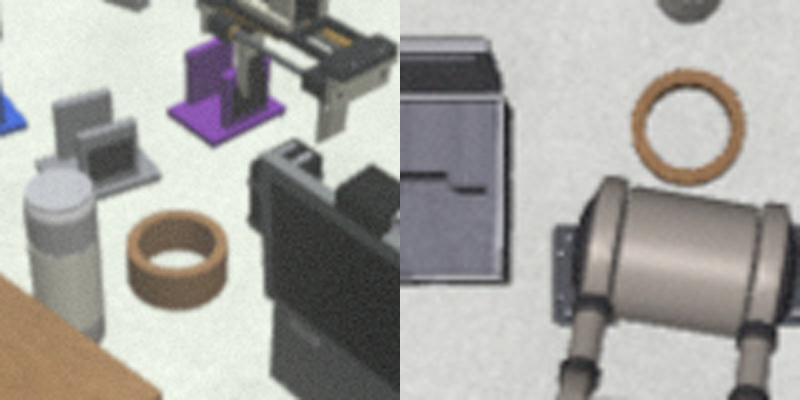

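The left half of the picture shows the pack standing upright at about (275,180), partly behind the lid. The dock is empty. The gripper is above the pack and turned 90°, so I'll lower it and regrip.

Call:
carry_out:
  plan:
    - {"tx":0,"ty":0,"tz":-20,"rx":0,"ry":0,"rz":0}
    - {"tx":0,"ty":0,"tz":-20,"rx":0,"ry":0,"rz":0}
    - {"tx":0,"ty":0,"tz":-20,"rx":0,"ry":0,"rz":0}
    - {"tx":0,"ty":0,"tz":-20,"rx":0,"ry":0,"rz":0}
    - {"tx":0,"ty":0,"tz":-8,"rx":0,"ry":0,"rz":0}
    - {"tx":0,"ty":0,"tz":0,"rx":0,"ry":0,"rz":0}
    - {"tx":0,"ty":0,"tz":0,"rx":0,"ry":0,"rz":0}

```text
time: 10.1
tool_pos: [425.7, -0.0, 45.0]
tcp_rot: [3.142, 0.0, 3.121]
contact_force: [-0.5, -1.0, 0.6]
grip_width: 92.1
finger_force: 0.0
```

Call:
carry_out:
  plan:
    - {"tx":0,"ty":0,"tz":0,"rx":0,"ry":0,"rz":0}
    - {"tx":0,"ty":0,"tz":0,"rx":0,"ry":0,"rz":0}
    - {"tx":0,"ty":0,"tz":0,"rx":0,"ry":0,"rz":0}
    - {"tx":0,"ty":0,"tz":0,"rx":0,"ry":0,"rz":0}
    - {"tx":0,"ty":0,"tz":0,"rx":0,"ry":0,"rz":0}
    - {"tx":0,"ty":0,"tz":0,"rx":0,"ry":0,"rz":0}
    - {"tx":0,"ty":0,"tz":0,"rx":0,"ry":0,"rz":0}
    - {"tx":0,"ty":0,"tz":0,"rx":0,"ry":0,"rz":0}
    - {"tx":0,"ty":0,"tz":0,"rx":0,"ry":0,"rz":0}
    - {"tx":0,"ty":0,"tz":0,"rx":0,"ry":0,"rz":0}
  gripper: 1

```text
time: 11.1
tool_pos: [425.5, 0.3, 44.8]
tcp_rot: [3.141, 0.0, 3.122]
contact_force: [0.1, 3.6, 3.5]
grip_width: 41.7
finger_force: 30.0
```

Call:
carry_out:
  plan:
    - {"tx":0,"ty":0,"tz":15,"rx":0,"ry":0,"rz":0}
    - {"tx":0,"ty":0,"tz":25,"rx":0,"ry":0,"rz":0}
    - {"tx":0,"ty":0,"tz":25,"rx":0,"ry":0,"rz":0}
    - {"tx":0,"ty":0,"tz":25,"rx":0,"ry":0,"rz":0}
    - {"tx":0,"ty":0,"tz":25,"rx":0,"ry":0,"rz":0}
    - {"tx":0,"ty":0,"tz":5,"rx":0,"ry":0,"rz":0}
    - {"tx":0,"ty":0,"tz":0,"rx":0,"ry":0,"rz":0}

```text
time: 11.8
tool_pos: [425.4, -0.2, 164.5]
tcp_rot: [-3.141, 0.0, 3.122]
contact_force: [-1.3, -0.4, -4.7]
grip_width: 41.5
finger_force: 29.9
```

Call:
carry_out:
  plan:
    - {"tx":5,"ty":20,"tz":0,"rx":0,"ry":0,"rz":0}
    - {"tx":5,"ty":20,"tz":0,"rx":0,"ry":0,"rz":0}
    - {"tx":5,"ty":20,"tz":0,"rx":0,"ry":0,"rz":0}
    - {"tx":5,"ty":20,"tz":0,"rx":0,"ry":0,"rz":0}
    - {"tx":5,"ty":20,"tz":0,"rx":0,"ry":0,"rz":0}
    - {"tx":5,"ty":20,"tz":0,"rx":0,"ry":0,"rz":0}
    - {"tx":5,"ty":20,"tz":0,"rx":0,"ry":0,"rz":0}
    - {"tx":5,"ty":20,"tz":0,"rx":0,"ry":0,"rz":0}
    - {"tx":7,"ty":20,"tz":0,"rx":0,"ry":0,"rz":0}
    - {"tx":10,"ty":30,"tz":0,"rx":0,"ry":0,"rz":0}
    - {"tx":0,"ty":0,"tz":0,"rx":0,"ry":0,"rz":0}
    - {"tx":0,"ty":0,"tz":0,"rx":0,"ry":0,"rz":0}

```text
time: 13.0
tool_pos: [481.4, 210.0, 162.4]
tcp_rot: [-3.14, -0.004, 3.123]
contact_force: [-0.0, -1.2, -4.4]
grip_width: 41.8
finger_force: 30.0
```

```bash
python3 - <<'E'
from h import *
g=np.load("g0.npy");np.set_printoptions(linewidth=250)
m=bot.camera_model("top");K=m["camera_matrix"]
print("cam",(-m["R"].T@m["t"]).round())
def pr(p): v=K@(m["R"]@np.array(p)+m["t"]);return (v[:2]/v[2]).round(2)
c,s=np.cos(-.02),np.sin(-.02);W=lambda x,y:(482.9+c*x-s*y,209.9+s*x+c*y,98)
# cross-shaped outline of pocket + notches
for q in((35,25),(35,-25),(23,25),(23,57),(-23,57),(-23,25),(-35,25),(-35,-25),(-23,-57),(23,-57)):print(q,pr(W(*q)))
print("cols 202..246 rows 196..230");print(g[198:228,204:244].astype(int))
cv2.imwrite("pics/c3.png",np.hstack([cv2.resize(bot.capture("scene")[150:330,240:420,::-1],(400,400),interpolation=2),cv2.resize(bot.capture("top")[160:260,170:270,::-1],(400,400),interpolation=2)]))
E
```

```text
cam [ 371.   12. 1721.]
(35, 25) [216.08 202.41]
(35, -25) [231.61 202.46]
(23, 25) [216.03 206.12]
(23, 57) [206.08 206.09]
(-23, 57) [205.85 220.38]
(-23, 25) [215.82 220.41]
(-35, 25) [215.76 224.15]
(-35, -25) [231.35 224.2 ]
(-23, -57) [241.37 220.5 ]
(23, -57) [241.52 206.21]
cols 202..246 rows 196..230
[[ 98 100  95 ...  94  95  97]
 [ 97 100  99 ...  94  95  98]
 [ 99  99  97 ...  94  96  98]
 ...
 [ 99  98  95 ...  94  96 110]
 [ 98  97  97 ...  94  95 109]
 [ 95  95  91 ...  89  89 104]]
```

View pics/c3.png

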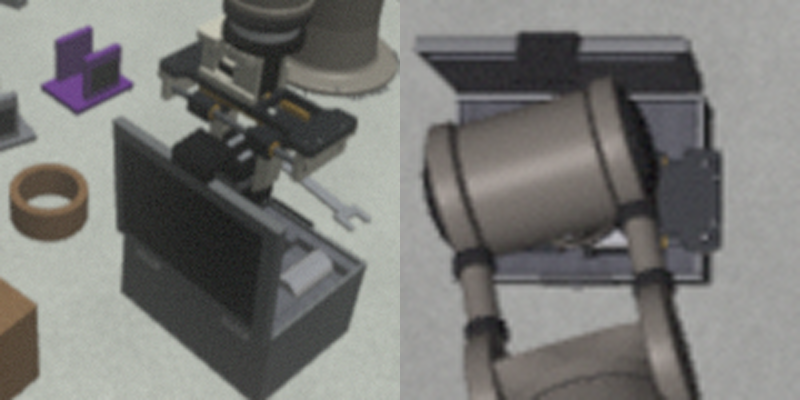

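The top half shows the pack hidden under the gripper, over the case as planned. Now a numeric check of the pocket edges against the predicted outline.

```bash
python3 - <<'E'
import numpy as np,sys
g=np.load("g0.npy");np.set_printoptions(linewidth=250,threshold=sys.maxsize)
print(g[200:226,204:244].astype(int))
E
```

```text
[[ 99  99  97  93  96  95  95  97  99 100  96  90  91  93  96  95  94  92  94  98  99  98 101  99 100  96  95  96  95  94  93  95  99  98  98  98  95  94  96  98]
 [ 99  99  96  94  95  95  96  98 100 100  96  91  91  93  97  97  93  92  95  98  99  99  99  99  99  99  97  98  94  93  93  95  98 100  99  98  94  95  94  98]
 [ 94  95  93  94  95  95  97  98  98 100  96  92  87  84  86  86  84  83  85  87  89  88  89  88  87  87  87  88  92  95  94  96 100  98  99  98  95  94  95  98]
 [ 85  85  89  94  95  95  98 100  96  98  97  91  68  40  43  42  42  43  42  43  43  44  42  40  43  42  40  61  85  95  96  98 100  97  98  98  97  92  96  99]
 [ 97  97  96  95  96  95  99  99  96  98  97  90  65  37  38  44  52  49  52  50  51  50  52  53  52  54  52  63  85  95  95  97 101  98  99  97  97  94  96 100]
 [ 98  98  95  91  90  94  95  95  92  94  95  83  56  39  39  51  75  78  77  77  77  79  77  78  77  79  78  77  84  91  92  93  96  94  93  95  93  92  95  98]
 [ 98  96  91  73  73  74  77  76  74  75  76  67  46  39  36  59  88  97  92  91  96  99  97  94  96  95  97  91  79  75 
[... 2438 characters left out ...]
94  95  95  98  99  96  98  97  96  93  97 114]
 [ 95  93  93  94  95  97  98  99  97  97  98  83  49  39  44  70  97 100 100  97  97  98  98  97  95  95  95  96  94  94  97  97  98  96  98  99  97  93  96 111]
 [ 95  93  95  95  96  96  99  99  97  97  97  84  51  41  43  67  94 100  98  98  98  98  97  97  98  94  96  95  93  95  96  97 101  96  97  96  97  94  99 112]
 [ 95  96  95  94  96  96  98  97  97  98  96  88  72  67  70  78  94  95  97  97  97  96  99  98  98  97  95  95  95  93  94  97  99  97  97  96  95  94  98 110]
 [ 99  98  95  94  93  97  96  98  98  98  95  92  92  95  97  95  92  92  96  97  98  98 101  98  99  97  96  96  94  94  94  95  98  99  99  95  96  94  96 110]]
```

Call:
carry_out:
  plan:
    - {"tx":0,"ty":0,"tz":0,"rx":0,"ry":0,"rz":0}
    - {"tx":0,"ty":0,"tz":0,"rx":0,"ry":0,"rz":0}

```text
time: 13.3
tool_pos: [482.3, 209.4, 164.6]
tcp_rot: [-3.141, -0.0, 3.121]
contact_force: [0.1, 1.2, -4.5]
grip_width: 41.4
finger_force: 30.0
```

Call:
carry_out:
  plan:
    - {"tx":1,"ty":1,"tz":0,"rx":0,"ry":0,"rz":0}
    - {"tx":0,"ty":0,"tz":-10,"rx":0,"ry":0,"rz":0}
    - {"tx":0,"ty":0,"tz":-10,"rx":0,"ry":0,"rz":0}
    - {"tx":0,"ty":0,"tz":-5,"rx":0,"ry":0,"rz":0}
    - {"tx":0,"ty":0,"tz":-5,"rx":0,"ry":0,"rz":0}
    - {"tx":0,"ty":0,"tz":0,"rx":0,"ry":0,"rz":0}

```text
time: 13.9
tool_pos: [483.0, 210.9, 133.8]
tcp_rot: [-3.141, -0.002, 3.122]
contact_force: [-0.7, 0.8, -5.0]
grip_width: 41.9
finger_force: 30.0
```

Call:
carry_out:
  plan:
    - {"tx":0,"ty":0,"tz":-8,"rx":0,"ry":0,"rz":0}
    - {"tx":0,"ty":0,"tz":-8,"rx":0,"ry":0,"rz":0}
    - {"tx":0,"ty":0,"tz":-8,"rx":0,"ry":0,"rz":0}
    - {"tx":0,"ty":0,"tz":-8,"rx":0,"ry":0,"rz":0}
    - {"tx":0,"ty":0,"tz":0,"rx":0,"ry":0,"rz":0}

```text
time: 14.4
tool_pos: [482.6, 210.8, 101.3]
tcp_rot: [-3.141, -0.003, 3.122]
contact_force: [-0.3, -0.3, -5.4]
grip_width: 42.0
finger_force: 30.0
```

No contact on the way in, so I'll keep lowering towards a TCP height of about 53.

Call:
carry_out:
  plan:
    - {"tx":0,"ty":0,"tz":-8,"rx":0,"ry":0,"rz":0}
    - {"tx":0,"ty":0,"tz":-8,"rx":0,"ry":0,"rz":0}
    - {"tx":0,"ty":0,"tz":-8,"rx":0,"ry":0,"rz":0}
    - {"tx":0,"ty":0,"tz":-8,"rx":0,"ry":0,"rz":0}
    - {"tx":0,"ty":0,"tz":-8,"rx":0,"ry":0,"rz":0}
    - {"tx":0,"ty":0,"tz":-4,"rx":0,"ry":0,"rz":0}
    - {"tx":0,"ty":0,"tz":0,"rx":0,"ry":0,"rz":0}
    - {"tx":0,"ty":0,"tz":0,"rx":0,"ry":0,"rz":0}

```text
time: 15.2
tool_pos: [483.6, 211.1, 58.8]
tcp_rot: [3.141, 0.0, 3.122]
contact_force: [-0.2, 0.1, -4.4]
grip_width: 42.0
finger_force: 30.0
```

Call:
carry_out:
  plan:
    - {"tx":0,"ty":0,"tz":-2,"rx":0,"ry":0,"rz":0}
    - {"tx":0,"ty":0,"tz":-1,"rx":0,"ry":0,"rz":0}
    - {"tx":0,"ty":0,"tz":-1,"rx":0,"ry":0,"rz":0}
    - {"tx":0,"ty":0,"tz":0,"rx":0,"ry":0,"rz":0}
    - {"tx":0,"ty":0,"tz":0,"rx":0,"ry":0,"rz":0}

```text
time: 15.7
tool_pos: [483.5, 211.0, 54.8]
tcp_rot: [3.141, 0.0, 3.122]
contact_force: [0.1, 0.4, -3.7]
grip_width: 41.8
finger_force: 30.0
```

Call:
carry_out:
  plan:
    - {"tx":0,"ty":0,"tz":-1,"rx":0,"ry":0,"rz":0}
    - {"tx":0,"ty":0,"tz":-1,"rx":0,"ry":0,"rz":0}
    - {"tx":0,"ty":0,"tz":0,"rx":0,"ry":0,"rz":0}
    - {"tx":0,"ty":0,"tz":0,"rx":0,"ry":0,"rz":0}

```text
time: 16.1
tool_pos: [483.6, 211.1, 52.9]
tcp_rot: [3.141, 0.0, 3.122]
contact_force: [-0.5, 1.1, -2.4]
grip_width: 41.7
finger_force: 30.0
```

Call:
carry_out:
  plan:
    - {"tx":0,"ty":0,"tz":-0.5,"rx":0,"ry":0,"rz":0}
    - {"tx":0,"ty":0,"tz":0,"rx":0,"ry":0,"rz":0}

```text
time: 16.3
tool_pos: [483.6, 211.1, 52.9]
tcp_rot: [3.141, 0.0, 3.122]
contact_force: [-2.1, -0.9, 4.9]
grip_width: 41.6
finger_force: 30.0
```

Call:
carry_out:
  plan:
    - {"tx":0,"ty":0,"tz":0,"rx":0,"ry":0,"rz":0}
    - {"tx":0,"ty":0,"tz":0,"rx":0,"ry":0,"rz":0}
    - {"tx":0,"ty":0,"tz":0,"rx":0,"ry":0,"rz":0}
    - {"tx":0,"ty":0,"tz":0,"rx":0,"ry":0,"rz":0}
    - {"tx":0,"ty":0,"tz":0,"rx":0,"ry":0,"rz":0}
    - {"tx":0,"ty":0,"tz":0,"rx":0,"ry":0,"rz":0}
    - {"tx":0,"ty":0,"tz":0,"rx":0,"ry":0,"rz":0}
    - {"tx":0,"ty":0,"tz":0,"rx":0,"ry":0,"rz":0}
  gripper: 0.35

```text
time: 17.1
tool_pos: [483.5, 211.0, 52.2]
tcp_rot: [3.141, 0.0, 3.122]
contact_force: [-1.0, 0.2, -0.0]
grip_width: 59.3
finger_force: 0.0
```

Call:
carry_out:
  plan:
    - {"tx":0,"ty":0,"tz":10,"rx":0,"ry":0,"rz":0}
    - {"tx":0,"ty":0,"tz":20,"rx":0,"ry":0,"rz":0}
    - {"tx":0,"ty":0,"tz":30,"rx":0,"ry":0,"rz":0}
    - {"tx":0,"ty":0,"tz":30,"rx":0,"ry":0,"rz":0}
    - {"tx":0,"ty":0,"tz":30,"rx":0,"ry":0,"rz":0}
    - {"tx":-10,"ty":0,"tz":40,"rx":0,"ry":0,"rz":0}
    - {"tx":-10,"ty":0,"tz":40,"rx":0,"ry":0,"rz":0}
    - {"tx":0,"ty":0,"tz":40,"rx":0,"ry":0,"rz":0}
    - {"tx":0,"ty":0,"tz":35,"rx":0,"ry":0,"rz":0}

```text
time: 18.0
tool_pos: [462.9, 211.0, 330.5]
tcp_rot: [3.141, 0.002, 3.122]
contact_force: [-0.2, 0.4, 0.3]
grip_width: 59.9
finger_force: 0.0
```

```bash
python3 - <<'E'
from h import *
g=np.load("g0.npy")
print(g[164:188,[184,190,195,225,232]].astype(int).T.tolist())
m=bot.camera_model("top");K=m["camera_matrix"]
def pr(p): v=K@(m["R"]@np.array(p)+m["t"]);return (v[:2]/v[2]).round(2)
for th in(1.5,1.55,1.6,1.65,1.7,1.75,1.8):
    c,s=np.cos(th),np.sin(th)
    e=np.array([580.5-150*c,210,104+150*s]);n=np.array([s,0,c])*12 # inner edge; outer = +n
    print(th,"inner",pr(e),"outer",pr(e+n),(e+n).round())
im=np.hstack([cv2.resize(bot.capture("scene")[150:330,240:420,::-1],(400,400),interpolation=2),cv2.resize(bot.capture("top")[150:250,170:270,::-1],(400,400),interpolation=2)])
cv2.imwrite("pics/c4.png",im)
E
```

```text
[[156, 157, 158, 159, 148, 119, 123, 129, 121, 68, 90, 48, 48, 48, 46, 44, 47, 46, 48, 99, 145, 109, 127, 128], [159, 156, 160, 159, 150, 118, 124, 130, 120, 69, 93, 47, 46, 49, 48, 48, 47, 48, 48, 94, 137, 80, 97, 97], [161, 165, 163, 162, 152, 119, 123, 129, 122, 69, 90, 47, 47, 46, 46, 46, 46, 46, 48, 93, 135, 75, 99, 99], [162, 159, 157, 160, 149, 107, 123, 132, 127, 64, 81, 58, 47, 48, 47, 48, 45, 46, 46, 86, 123, 75, 100, 100], [159, 158, 161, 158, 145, 104, 122, 133, 129, 66, 81, 58, 47, 49, 48, 47, 46, 48, 46, 85, 121, 69, 95, 94]]
1.5 inner [216.95 180.02] outer [216.88 175.91] [582. 210. 254.]
1.55 inner [216.92 177.45] outer [216.88 173.37] [589. 210. 254.]
1.6 inner [216.9  174.91] outer [216.9  170.86] [597. 210. 254.]
1.65 inner [216.91 172.39] outer [216.93 168.39] [604. 210. 253.]
1.7 inner [216.93 169.9 ] outer [216.98 165.96] [612. 210. 251.]
1.75 inner [216.97 167.46] outer [217.04 163.59] [619. 210. 249.]
1.8 inner [217.02 165.06] outer [217.13 161.28] [626. 210. 247.]
```

View pics/c4.png

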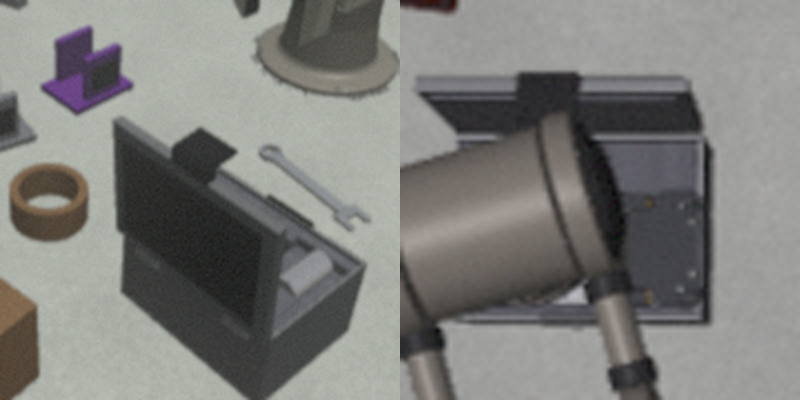

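The lid is about 1.645 rad open, with its outer front edge at x≈603, z≈253. I'll close the fingers, cross above the lid, and come down behind it.

Call:
carry_out:
  plan:
    - {"tx":20,"ty":3,"tz":0,"rx":0,"ry":0,"rz":0}
    - {"tx":20,"ty":3,"tz":0,"rx":0,"ry":0,"rz":0}
    - {"tx":20,"ty":3,"tz":0,"rx":0,"ry":0,"rz":0}
    - {"tx":20,"ty":3,"tz":0,"rx":0,"ry":0,"rz":0}
    - {"tx":20,"ty":3,"tz":0,"rx":0,"ry":0,"rz":0}
    - {"tx":20,"ty":3,"tz":0,"rx":0,"ry":0,"rz":0}
    - {"tx":20,"ty":3,"tz":0,"rx":0,"ry":0,"rz":0}
    - {"tx":20,"ty":3,"tz":0,"rx":0,"ry":0,"rz":0}
    - {"tx":20,"ty":3,"tz":0,"rx":0,"ry":0,"rz":0}
    - {"tx":10,"ty":0,"tz":0,"rx":0,"ry":0,"rz":0}
    - {"tx":0,"ty":0,"tz":0,"rx":0,"ry":0,"rz":0}
    - {"tx":0,"ty":0,"tz":0,"rx":0,"ry":0,"rz":0}
  gripper: 1

```text
time: 19.3
tool_pos: [653.1, 238.0, 326.7]
tcp_rot: [-3.141, -0.001, 3.122]
contact_force: [-0.4, 0.3, 0.3]
grip_width: 0.8
finger_force: 0.0
```

Call:
carry_out:
  plan:
    - {"tx":0,"ty":0,"tz":-20,"rx":0,"ry":0,"rz":0}
    - {"tx":0,"ty":0,"tz":-20,"rx":0,"ry":0,"rz":0}
    - {"tx":0,"ty":0,"tz":-20,"rx":0,"ry":0,"rz":0}
    - {"tx":0,"ty":0,"tz":-20,"rx":0,"ry":0,"rz":0}
    - {"tx":0,"ty":0,"tz":-16,"rx":0,"ry":0,"rz":0}
    - {"tx":0,"ty":0,"tz":0,"rx":0,"ry":0,"rz":0}
    - {"tx":0,"ty":0,"tz":0,"rx":0,"ry":0,"rz":0}

```text
time: 20.0
tool_pos: [653.1, 238.1, 232.2]
tcp_rot: [3.141, 0.0, 3.122]
contact_force: [0.3, -0.0, 0.4]
grip_width: 0.3
finger_force: 0.0
```

Next I'll approach to contact slowly.

Call:
carry_out:
  plan:
    - {"tx":-10,"ty":0,"tz":0,"rx":0,"ry":0,"rz":0}
    - {"tx":-10,"ty":0,"tz":0,"rx":0,"ry":0,"rz":0}
    - {"tx":-5,"ty":0,"tz":0,"rx":0,"ry":0,"rz":0}
    - {"tx":-4,"ty":0,"tz":0,"rx":0,"ry":0,"rz":0}
    - {"tx":-4,"ty":0,"tz":0,"rx":0,"ry":0,"rz":0}
    - {"tx":-4,"ty":0,"tz":0,"rx":0,"ry":0,"rz":0}
    - {"tx":-4,"ty":0,"tz":0,"rx":0,"ry":0,"rz":0}
    - {"tx":-4,"ty":0,"tz":0,"rx":0,"ry":0,"rz":0}
    - {"tx":-4,"ty":0,"tz":0,"rx":0,"ry":0,"rz":0}

```text
time: 20.9
tool_pos: [604.8, 238.1, 231.7]
tcp_rot: [3.141, 0.002, 3.122]
contact_force: [2.3, 0.1, 1.5]
grip_width: 0.7
finger_force: 1.3
```

Call:
carry_out:
  plan:
    - {"tx":-8,"ty":0,"tz":1,"rx":0,"ry":0,"rz":0}
    - {"tx":-8,"ty":0,"tz":1,"rx":0,"ry":0,"rz":0}
    - {"tx":-8,"ty":0,"tz":0,"rx":0,"ry":0,"rz":0}
    - {"tx":-9,"ty":0,"tz":-1,"rx":0,"ry":0,"rz":0}
    - {"tx":-9,"ty":0,"tz":-1,"rx":0,"ry":0,"rz":0}
    - {"tx":-9,"ty":0,"tz":-2,"rx":0,"ry":0,"rz":0}
    - {"tx":-8,"ty":0,"tz":-3,"rx":0,"ry":0,"rz":0}
    - {"tx":-8,"ty":0,"tz":-3,"rx":0,"ry":0,"rz":0}
    - {"tx":-8,"ty":0,"tz":-4,"rx":0,"ry":0,"rz":0}

```text
time: 21.8
tool_pos: [528.8, 238.2, 219.2]
tcp_rot: [3.141, 0.0, 3.122]
contact_force: [2.2, 1.7, 1.3]
grip_width: 0.4
finger_force: 1.2
```

Call:
carry_out:
  plan:
    - {"tx":-7,"ty":0,"tz":-4,"rx":0,"ry":0,"rz":0}
    - {"tx":-7,"ty":0,"tz":-5,"rx":0,"ry":0,"rz":0}
    - {"tx":-7,"ty":0,"tz":-5,"rx":0,"ry":0,"rz":0}
    - {"tx":-6,"ty":0,"tz":-6,"rx":0,"ry":0,"rz":0}
    - {"tx":-6,"ty":0,"tz":-6,"rx":0,"ry":0,"rz":0}
    - {"tx":-6,"ty":0,"tz":-7,"rx":0,"ry":0,"rz":0}
    - {"tx":-5,"ty":0,"tz":-7,"rx":0,"ry":0,"rz":0}
    - {"tx":-5,"ty":0,"tz":-7,"rx":0,"ry":0,"rz":0}
    - {"tx":-5,"ty":0,"tz":-7,"rx":0,"ry":0,"rz":0}

```text
time: 22.7
tool_pos: [475.3, 238.0, 164.5]
tcp_rot: [-3.142, 0.0, 3.122]
contact_force: [2.6, -0.5, 1.5]
grip_width: 0.4
finger_force: 0.8
```

Call:
carry_out:
  plan:
    - {"tx":-3,"ty":0,"tz":-6,"rx":0,"ry":0,"rz":0}
    - {"tx":-3,"ty":0,"tz":-6,"rx":0,"ry":0,"rz":0}
    - {"tx":-2,"ty":0,"tz":-6,"rx":0,"ry":0,"rz":0}
    - {"tx":0,"ty":0,"tz":0,"rx":0,"ry":0,"rz":0}

```text
time: 23.1
tool_pos: [466.6, 237.7, 146.2]
tcp_rot: [-3.141, -0.002, 3.122]
contact_force: [0.7, 0.7, 0.2]
grip_width: 0.5
finger_force: 0.0
```

Call:
carry_out:
  plan:
    - {"tx":-1,"ty":0,"tz":-5,"rx":0,"ry":0,"rz":0}
    - {"tx":-1,"ty":0,"tz":-5,"rx":0,"ry":0,"rz":0}
    - {"tx":-1,"ty":0,"tz":-4,"rx":0,"ry":0,"rz":0}
    - {"tx":0,"ty":0,"tz":-2,"rx":0,"ry":0,"rz":0}
    - {"tx":0,"ty":0,"tz":0,"rx":0,"ry":0,"rz":0}

```text
time: 23.6
tool_pos: [464.3, 238.0, 130.8]
tcp_rot: [-3.141, -0.001, 3.122]
contact_force: [0.5, 0.4, -0.1]
grip_width: 0.6
finger_force: 0.0
```

Call:
carry_out:
  plan:
    - {"tx":0,"ty":0,"tz":-1,"rx":0,"ry":0,"rz":0}
    - {"tx":0,"ty":0,"tz":-1,"rx":0,"ry":0,"rz":0}
    - {"tx":0,"ty":0,"tz":-1,"rx":0,"ry":0,"rz":0}
    - {"tx":0,"ty":0,"tz":0,"rx":0,"ry":0,"rz":0}

```text
time: 24.0
tool_pos: [464.4, 238.1, 128.4]
tcp_rot: [3.141, -0.0, 3.122]
contact_force: [-1.1, -0.1, 2.6]
grip_width: 0.5
finger_force: 1.2
```

Call:
carry_out:
  plan:
    - {"tx":0,"ty":0,"tz":-1,"rx":0,"ry":0,"rz":0}
    - {"tx":0,"ty":0,"tz":-1,"rx":0,"ry":0,"rz":0}
    - {"tx":0,"ty":0,"tz":-1,"rx":0,"ry":0,"rz":0}
    - {"tx":0,"ty":0,"tz":0,"rx":0,"ry":0,"rz":0}

```text
time: 24.4
tool_pos: [464.4, 238.1, 127.2]
tcp_rot: [3.141, 0.001, 3.122]
contact_force: [-6.2, -2.2, 18.8]
grip_width: 0.7
finger_force: 8.8
```

Call:
carry_out:
  plan:
    - {"tx":0,"ty":0,"tz":-1,"rx":0,"ry":0,"rz":0}
    - {"tx":0,"ty":0,"tz":-1,"rx":0,"ry":0,"rz":0}
    - {"tx":0,"ty":0,"tz":0,"rx":0,"ry":0,"rz":0}

```text
time: 24.7
tool_pos: [464.2, 238.1, 126.1]
tcp_rot: [3.141, 0.001, 3.122]
contact_force: [-9.1, -2.8, 24.0]
grip_width: 0.4
finger_force: 12.0
```

Call:
carry_out:
  plan:
    - {"tx":0,"ty":0,"tz":-1,"rx":0,"ry":0,"rz":0}
    - {"tx":0,"ty":0,"tz":-1,"rx":0,"ry":0,"rz":0}
    - {"tx":0,"ty":0,"tz":0,"rx":0,"ry":0,"rz":0}

```text
time: 25.0
tool_pos: [463.7, 238.1, 123.8]
tcp_rot: [3.141, 0.0, 3.122]
contact_force: [-8.7, -1.2, 20.6]
grip_width: 0.5
finger_force: 10.3
```

Call:
carry_out:
  plan:
    - {"tx":0,"ty":0,"tz":-1,"rx":0,"ry":0,"rz":0}
    - {"tx":0,"ty":0,"tz":-1,"rx":0,"ry":0,"rz":0}
    - {"tx":0,"ty":0,"tz":-1,"rx":0,"ry":0,"rz":0}
    - {"tx":0,"ty":0,"tz":0,"rx":0,"ry":0,"rz":0}

```text
time: 25.4
tool_pos: [464.2, 238.1, 118.6]
tcp_rot: [3.141, 0.0, 3.122]
contact_force: [-0.4, 0.5, -0.5]
grip_width: 0.3
finger_force: 0.0
```

Call:
carry_out:
  plan:
    - {"tx":0,"ty":0,"tz":-1,"rx":0,"ry":0,"rz":0}
    - {"tx":0,"ty":0,"tz":-1,"rx":0,"ry":0,"rz":0}
    - {"tx":0,"ty":0,"tz":0,"rx":0,"ry":0,"rz":0}

```text
time: 25.7
tool_pos: [464.7, 238.1, 116.2]
tcp_rot: [3.141, 0.0, 3.122]
contact_force: [-1.2, -0.4, 2.8]
grip_width: 0.5
finger_force: 1.4
```

The catch has snapped and the lid is flat at 116 mm. I'll retreat and check.

Call:
carry_out:
  plan:
    - {"tx":0,"ty":0,"tz":10,"rx":0,"ry":0,"rz":0}
    - {"tx":0,"ty":0,"tz":30,"rx":0,"ry":0,"rz":0}
    - {"tx":0,"ty":-20,"tz":40,"rx":0,"ry":0,"rz":0}
    - {"tx":0,"ty":-35,"tz":40,"rx":0,"ry":0,"rz":0}
    - {"tx":0,"ty":-35,"tz":0,"rx":0,"ry":0,"rz":0}
    - {"tx":0,"ty":-35,"tz":0,"rx":0,"ry":0,"rz":0}
    - {"tx":0,"ty":-35,"tz":0,"rx":0,"ry":0,"rz":0}
    - {"tx":0,"ty":-35,"tz":0,"rx":0,"ry":0,"rz":0}
    - {"tx":0,"ty":-20,"tz":0,"rx":0,"ry":0,"rz":0}
    - {"tx":0,"ty":0,"tz":0,"rx":0,"ry":0,"rz":0}
    - {"tx":0,"ty":0,"tz":0,"rx":0,"ry":0,"rz":0}

```text
time: 26.8
tool_pos: [464.6, 25.1, 234.2]
tcp_rot: [3.141, 0.0, 3.12]
contact_force: [-0.0, -0.6, 0.6]
grip_width: 0.4
finger_force: 0.0
```

```bash
python3 - <<'E'
from h import *
cv2.imwrite("pics/c5.png",np.hstack([cv2.resize(bot.capture("scene")[150:350,210:410,::-1],(400,400),interpolation=2),cv2.resize(bot.capture("top")[130:280,170:320,::-1],(400,400),interpolation=2)]))
o=bot.get_obs();print(o["time"],o["tool_pos"],o["contact_force"])
E
```

```text
26.9 [464.54504517  25.93796185 234.05428768] [1.17268948 0.7460366  0.23665382]
```

View pics/c5.png

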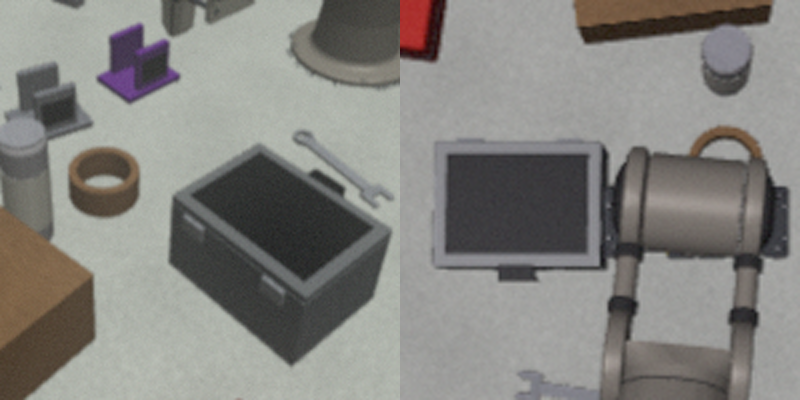

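The case is fully shut and flush (left half, about (280,220)). The bystanders I can see, the spray can and tape, are where they were, and the arm is clear, so I'll hand in.

```bash
python3 -c "
from plant import bot
print(bot.close_job())"
```

```text
the job is handed in; nothing more can be done
None
```

I set the battery down in the case's pocket, shut the lid until the catch snapped, and handed the job in after about 27 s of robot time; no verdict came back.

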